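Seat the balance's weighing plate on its locating pins

ROBOT

A 6-joint arm with a two-finger parallel gripper is mounted at the origin on the work surface. World frame = base frame: x ahead of the robot, y to its left, z up, the work surface at z = 0. Lengths are in m, angles in degrees, forces in N, time in s.
With the tool pointing down it reaches from about 0.25 to 0.725 m from the base axis. Payload 9.7 kg.
Tool frame: the origin (TCP) lies midway between the tips of the shut fingers; the grasp point (between the pads) lies bot.hold_point_z behind it (bot.hold_point_z is the distance from the TCP to the grasp point, in m); z points along the fingers, y is the line along which they close (so a half turn about z gives the same grasp; the last joint's range is limited). The gripper opens to 85 mm and grips with 20 to 120 N. Pads are 22 mm wide; open, the fingers measure 114 mm over their backs; the gripper's body (76 mm by 85 mm) begins 54 mm behind the grasp point. The pads swing forward as they close: fully open they stand 13 mm farther back than shut.
Start: joints at [73.109, 4.979, 10.078, 95.1, 0, 90], TCP at [0.16, 0.526, 0.231] pointing down, gripper open.
Joint ranges: [-179.16, 179.16], [-48.56, 103.87], [-65.8, 70.77], [-126.05, 130.52], [-82.76, 87.17], [-180, 180]. Speed limits (degrees/s): [127.2, 127.2, 147.25, 180, 180, 180].

INTERFACE

Orientations are given as [roll, pitch, yaw] about the fixed x, y, z axes, in that order (R = Rz(yaw) Ry(pitch) Rx(roll)).
In Python, from workcell import bot, camera, camera_model, ticket gives the robot as it stands.
- The arm moves only by the tool send_rows, never from a script. Its argument "targets" is text: rows parted by semicolons, each of 5 numbers parted by spaces: the shift along the tool's x, y, z in mm, then the turn about the tool's z in degrees, then the closure in counts, from 0 (fully open) to 255 (shut). A call has 1 to 20 rows; each row is the pose to reach, as a shift and turn from the pose commanded when the call began, along the tool's axes at that moment; what a row does not reach only later rows make up. A row lasts 1/8 s, in which the tool goes at most 62.5 mm and 10.7 degrees, less where a joint would pass 70% of its speed; a pose out of reach is approached as far as the arm can. A call with a gripper value outside its range is refused whole. The fingers move at their own pace and stop on an object; "newtons" is the grip in N (left out, the last holds). Time passes only in rows, so rows that repeat a pose let the fingers close. It gives the time, the measured TCP pose, the force, the opening and the grip force at its end, in the units of the state.
- bot.get_obs(): the state, without advancing time (a new reading comes with each control period).
- camera(name): name is "scene" or "top" or "wrist"; returns the picture (480x640x3 uint8, blue, green, red); there is no depth.
- camera_model(name): a dict with "K" (3x3 intrinsics, pixels), "dist_coeffs" ([k1, k2, p1, p2, k3] as OpenCV has them; the pictures are not rectified), "pose" (4x4, takes a point from camera to world coordinates); the wrist camera has in their place "T_tool_cam" (4x4, takes a point from camera to tool coordinates, whose origin is the TCP and whose axes are the flange's). Camera axes: x right, y down, z forward; pixel columns grow to the right and rows downward; lengths in m; the calibration is good to about 2 mm. A picture is of the moment at which its call begins: read the wrist's pose just before it. camera_model takes no time and is no camera call.
- ticket.job_done(): hands the job in; it is judged then, once.
The state is a dict: "time": time; "q": joint angles; "qd": joint speeds; "joint_efforts": joint torques, N m; "ee_pos": TCP position; "tcp_rot": TCP orientation; "wrist_force": force on the tool from outside, world axes, zero at the start; "torque": the same for the moment, N m; "opening": finger opening in m; "grasp_force": force on a finger pad.
Only numpy, scipy, OpenCV 4.12 (cv2) and the standard library are available. Lean on these libraries where they do the work, as an engineer would, in place of code of your own. Each camera call takes 0.05 s, during which the arm holds its last target. There are 200 camera calls.

TASK

The metal weighing plate of the laboratory balance was left crooked, lying on top of its two locating pins. Nudge it sideways with the fingertips until both of its holes drop over the two pins and it lies flat on the deck. Do not lift or carry the plate, and leave the steel bowl, the jar, the brass weight and the brush where they stand.

Things in the scene. Friction and masses are not known exactly. Their poses are not given: they have to be found in the camera images.
- seat (a point): Fixed point on the balance's blue deck, 50 mm above the bench: where the centre of the plate's underside lies when seated; z up. The balance cannot move. The deck reaches from x = -50 to +60 mm and y = -72 to +72 mm of this point; the white housing goes straight down from its near and side edges.
- pin_left (a point): Foot, on the deck, of a fixed upright brass pin, at x = +36, y = +50 mm of the seat: 10 mm in diameter, 9 mm tall, coned above 4.5 mm to a blunt 5 mm tip. Axes as the seat's.
- pin_right (a point): Foot of the other, equal pin, at x = +36, y = -50 mm of the seat.
- backstop (a point): Fixed point at deck height, at x = +61, y = 0 mm of the seat, on the upright near face of the white display console. This face runs across the back of the deck, 110 mm to either side, 22 mm higher than the deck; the console is 85 mm deep. The plate may be pushed against it as a guide: seated, the plate clears it by 1 mm. Display and keys are only painted on.
- plate_center (a point): Centre of the underside of the loose metal plate, about 0.3 kg: 120 mm along its x, 170 mm along its y, 6 mm thick, z up. Two round 14 mm through holes at x = +36, y = -50 and +50 mm. Its axes agree with the seat's when seated. Seated, it overhangs the deck by 10 mm at its near (-x) edge and 13 mm at each side (-y, +y), so fingertips can reach below these edges.
- hole_left (a point): Upper mouth of the plate's hole for the left pin, at x = +36, y = +50, z = +6 mm of plate_center. At the start the plate's far part rests on both pin tips and its near part on the deck's near edge (tilt about 0.1 rad); it is 12 to 30 mm off to one side or the other (y), 6 to 14 mm short of the seat (towards -x) and turned up to 0.1 rad. It slides on dry friction.
- hole_right (a point): Upper mouth of the hole for the right pin, at x = +36, y = -50, z = +6 mm of plate_center.
- bowl: Bystander: open stainless bowl, 130 mm across, 55 mm tall, loose; origin at the centre of its underside. To be left alone.
- jar: Bystander: closed jar with blue lid, 66 mm across, 85 mm tall, loose; origin at the centre of its underside. To be left alone.
- weight: Bystander: brass weight with a knob, 38 mm across, 60 mm tall, loose, beside the console's right (-y) end; origin at the centre of its underside. To be left alone.
- brush: Bystander: wooden brush about 170 mm long, lying beside the console's left (+y) end, loose; its length is its x axis, origin under it. To be left alone.
Things that resemble listed ones, but are neither listed nor needed, are in the scene too. Leave any green or red look-alike of the part that bears plate_center alone.

How it is judged (in metres and radians):
At the end, for the whole second after the job is handed in: Both pins stand in the plate's holes and the plate lies flat on the deck: its underside centre within 4 mm of the seat sideways and 1.5 mm in height, tilted less than 0.02 rad, turned less than 0.06 rad from the balance, at rest; bowl, jar, weight and brush each within 15 mm of where they stood (horizontal distance between plate_center and seat below 0.004 m and z of plate_center in the frame of seat between -0.0015 and 0.0015 m and angle between plate_center's own z axis and vertical below 0.02 rad and angle between the x axis of plate_center and the x axis of seat, either way round below 0.06 rad and linear speed of plate below 0.01 m/s and distance of each of bowl, jar, weight, brush from where it was at the start of the episode below 0.015 m); the robot touches nothing.
It fails at once if the plate is lifted (its centre more than 18 mm above the deck) (z of plate_center in the frame of seat above 0.018 m).
It fails at once if the plate is tipped up by more than 0.25 rad (angle between plate_center's own z axis and vertical above 0.25 rad).
It fails at once if the plate is knocked off the balance (its centre more than 20 mm below the deck) (z of plate_center in the frame of seat below -0.02 m).
It fails at once if a bystander (bowl, jar, weight or brush) is moved by more than 15 mm (distance of any of bowl, jar, weight, brush from where it was at the start of the episode above 0.015 m).
It also fails if it takes over 51 s, if anything falls off the work surface, if the arm or the gripper's body presses on something with over 40 N, if the wrist force passes 120 N, or if a joint passes its speed limit or range.

## Working session

There is one attempt and no reset: what is moved stays moved. The work goes in short steps, Python scripts to look and compute and a tool call to move; the robot and the scene stay as the last step left them, time stands still between calls to the robot, and variables do not carry over. Pictures are saved under pics/ and viewed, at most 10 in all, crops included, and the job is handed in when it is done.

Besides the shell and the picture viewer there is one more tool, called after ">>>" by a JSON object that holds its "api" and its "payload", one argument or row to a line. send_rows: Moves the arm, as the interface text tells. Its arguments: {"type":"object","properties":{"targets":{"type":"string"},"newtons":{"type":"number"}},"required":["targets"]}

```bash
mkdir -p pics; python3 - <<'E'
from workcell import bot,camera,camera_model,ticket
import cv2,numpy as np
o=bot.get_obs();print(o['ee_pos'],o['tcp_rot'],o['time'],bot.hold_point_z)
for n in['scene','top']:
    cv2.imwrite(f'pics/{n}0.png',camera(n));m=camera_model(n);print(n,np.round(m['K'],1).tolist(),np.round(m['dist_coeffs'],3),np.round(m['pose'],3).tolist())
print(camera_model('wrist'))
E
```

```text
[0.15974849 0.52604852 0.2305918 ] [-1.79923860e+02  4.83320271e-04  1.63107421e+02] 0.0 0.0187
scene [[437.5, 0.0, 315.1], [0.0, 437.5, 240.6], [0.0, 0.0, 1.0]] [-0.034  0.     0.     0.     0.   ] [[0.587, 0.594, -0.55, 1.077], [0.809, -0.414, 0.417, -0.423], [0.02, -0.69, -0.724, 0.808], [0.0, 0.0, 0.0, 1.0]]
top [[441.4, 0.0, 323.4], [0.0, 441.4, 231.9], [0.0, 0.0, 1.0]] [-0.095  0.     0.     0.     0.   ] [[-0.016, -0.982, 0.189, 0.341], [-0.999, 0.022, 0.03, 0.014], [-0.034, -0.189, -0.981, 1.019], [0.0, 0.0, 0.0, 1.0]]
{'K': array([[409.03233605,   0.        , 316.63499922],
       [  0.        , 409.03233605, 231.1446924 ],
       [  0.        ,   0.        ,   1.        ]]), 'dist_coeffs': array([-0.08718811,  0.        ,  0.        ,  0.        ,  0.        ]), 'T_tool_cam': array([[-4.43928885e-04, -9.48219424e-01, -3.17615691e-01,
         8.12132056e-02],
       [ 9.99999795e-01, -5.67627706e-04,  2.96921170e-04,
         4.61265355e-04],
       [-4.61833887e-04, -3.17615494e-01,  9.48219481e-01,
        -1.42356952e-01],
       [ 0.00000000e+00,  0.00000000e+00,  0.00000000e+00,
         1.00000000e+00]])}
```

View pics/scene0.png

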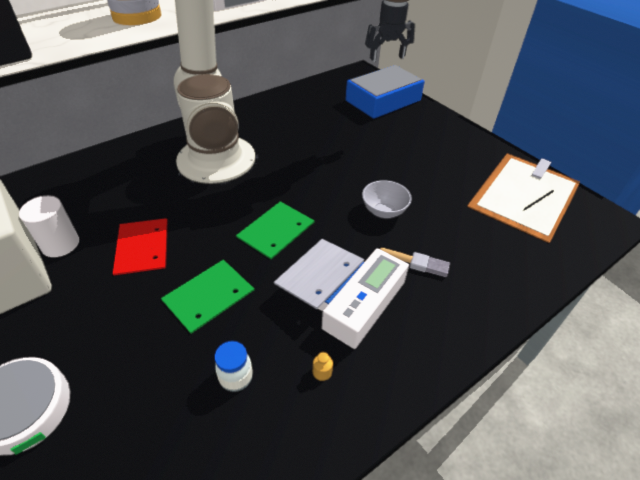

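View pics/top0.png

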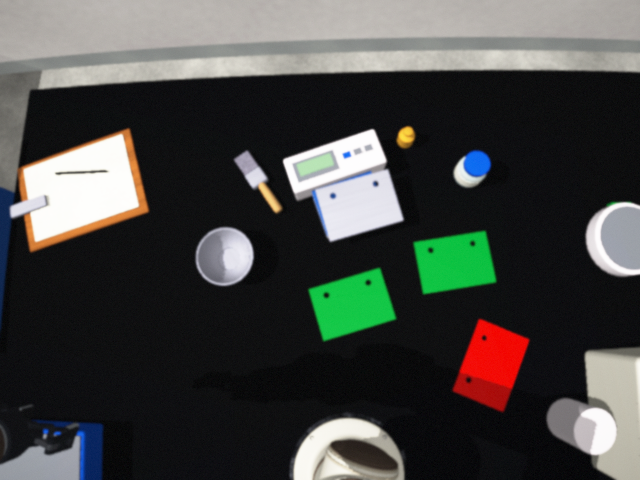

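The top view shows four plates. The silver one at (358,205) lies against the white console (335,165). The green ones at (352,305) and (455,262) and the red one at (490,365) are look-alikes. The silver metal plate on the blue deck is the one meant, and I'll confirm it in a crop.

```bash
cat > h.py <<'E'
from workcell import bot,camera,camera_model,ticket
import cv2,numpy as np
from scipy.spatial.transform import Rotation as R
def wpose(o):
    T=np.eye(4);T[:3,:3]=R.from_euler('xyz',o['tcp_rot'],degrees=True).as_matrix();T[:3,3]=o['ee_pos']
    return T@camera_model('wrist')['T_tool_cam']
def rays(n,px,P=None):
    m=camera_model(n);P=m['pose'] if P is None else P
    u=cv2.undistortPoints(np.array(px,float).reshape(-1,1,2),m['K'],m['dist_coeffs']).reshape(-1,2)
    return P[:3,3],np.c_[u,np.ones(len(u))]@P[:3,:3].T
def onz(n,px,z,P=None):
    c,d=rays(n,px,P);z=np.broadcast_to(z,len(d));return c+d*((z-c[2])/d[:,2])[:,None]
def proj(n,X,P=None):
    m=camera_model(n);P=m['pose'] if P is None else P
    Q=np.linalg.inv(P);return cv2.projectPoints(np.array(X,float).reshape(-1,3),cv2.Rodrigues(Q[:3,:3])[0],Q[:3,3],m['K'],m['dist_coeffs'])[0].reshape(-1,2)
def tri(a,b):
    A=np.zeros((3,3));v=np.zeros(3)
    for c,d in(a,b):
        d=d/np.linalg.norm(d);M=np.eye(3)-np.outer(d,d);A+=M;v+=M@c
    return np.linalg.solve(A,v)
E
python3 - <<'E'
from h import *
t=cv2.imread('pics/top0.png')[110:260,270:420];s=cv2.imread('pics/scene0.png')[220:370,265:415]
cv2.imwrite('pics/crop1.png',np.hstack([cv2.resize(x,(400,400),interpolation=cv2.INTER_CUBIC) for x in(t,s)]))
print(onz('top',[(333,196),(375,184),(358,205),(284,158),(378,130),(386,166),(295,198),(225,255),(475,165),(405,135)],[.065,.065,.055,.072,.072,.072,.072,.03,.08,.05]).round(3))
ho=[((333,196),(346,264)),((375,184),(319,292))]
for a,b in ho:print(tri([x[0] if i==9 else x for i,x in enumerate(rays('top',[a]))] and (rays('top',[a])[0],rays('top',[a])[1][0]),(rays('scene',[b])[0],rays('scene',[b])[1][0])).round(3))
E
```

```text
[[ 0.606  0.021  0.065]
 [ 0.632 -0.074  0.065]
 [ 0.586 -0.035  0.055]
 [ 0.696  0.13   0.072]
 [ 0.758 -0.086  0.072]
 [ 0.671 -0.1    0.072]
 [ 0.602  0.105  0.072]
 [ 0.483  0.271  0.03 ]
 [ 0.667 -0.298  0.08 ]
 [ 0.754 -0.151  0.05 ]]
[0.608 0.022 0.061]
[ 0.634 -0.074  0.059]
```

View pics/crop1.png

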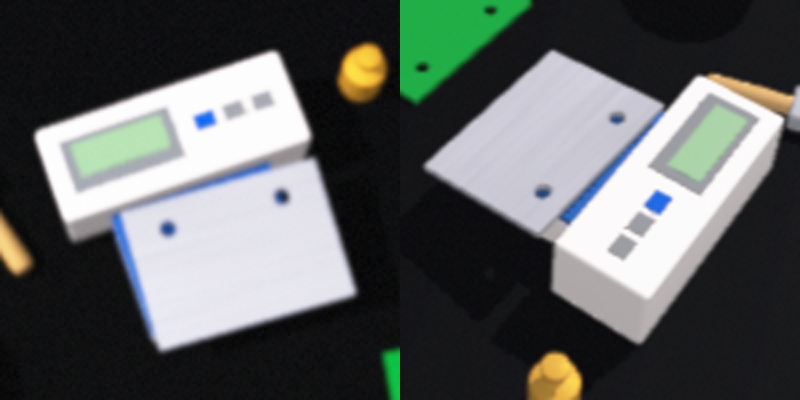

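The crop confirms it. The silver plate covers the blue deck, with holes at about (333,196) and (375,184) in the top view, and deck showing on its left and far sides. So the plate is off towards -y. Next I move the wrist camera above it.

>>> {"api": "send_rows", "payload": {
  "targets": "-551 -403 10 -35.5 0;-551 -403 10 -35.5 0;-551 -403 10 -35.5 0;-551 -403 10 -35.5 0;-551 -403 10 -35.5 0;-551 -403 10 -35.5 0;-551 -403 10 -35.5 0;-551 -403 10 -35.5 0;-551 -403 10 -35.5 0;-551 -403 10 -35.5 0;-551 -403 10 -35.5 0;-551 -403 10 -35.5 0;-551 -403 10 -35.5 0;-551 -403 10 -35.5 0;-551 -403 10 -35.5 0"
}}

```text
time: 1.98
ee_pos: [0.5695, -0.0183, 0.2218]
tcp_rot: [-180.0, 0.0, -161.3]
wrist_force: [-0.4, -0.2, 0.1]
opening: 0.0854
grasp_force: 0.0
```

```bash
python3 - <<'E'
from h import *
o=bot.get_obs();im=camera('wrist');np.save('P1.npy',wpose(o));print(o['ee_pos'],o['tcp_rot'],o['q'],o['time'])
cv2.imwrite('pics/w1.png',im);cv2.imwrite('pics/w1v.png',cv2.resize(im,(800,600),interpolation=cv2.INTER_CUBIC))
E
```

```text
[ 0.56946235 -0.01826104  0.22179824] [-1.79994475e+02  3.50562072e-02 -1.61295527e+02] [-1.84024973e+00  7.49765598e+00  1.17634320e+01  9.42310107e+01
  7.12935015e-03 -2.05447190e+01] 1.975
```

View pics/w1v.png

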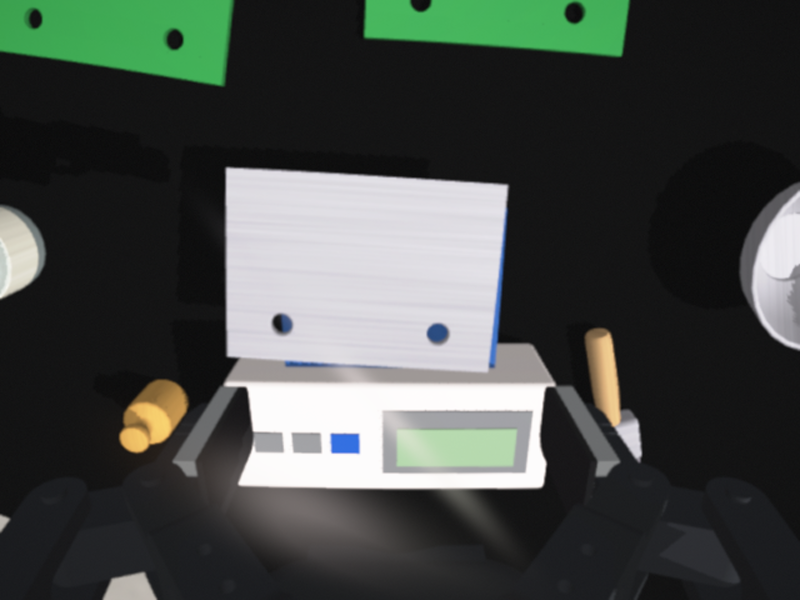

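The wrist view (at 800x600) shows:
- Console near-top edge from (227,384) to (553,384).
- Plate corners at (226,168), (507,185), (489,371) and (228,356).
- Holes at (282,324) and (437,333).
- Weight at bottom-left and brush at right.

```bash
python3 - <<'E'
from h import *
P=np.load('P1.npy')
px=np.array([(227,384),(553,384),(226,168),(507,185),(489,371),(228,356),(282,324),(437,333)])*.8
X=onz('wrist',px,[.072,.072,.054,.054,.067,.067,.0645,.0645],P)
print(X.round(4))
yv=X[1]-X[0];L=np.linalg.norm(yv);yaw=np.degrees(np.arctan2(-yv[0],yv[1]));print('len',L,'yaw',yaw)
c,s=np.cos(np.radians(yaw)),np.sin(np.radians(yaw));B=np.array([[c,-s,0],[s,c,0],[0,0,1]])
seat=(X[0]+X[1])/2-B[:,0]*.061;seat[2]=.05;print('seat',seat)
print(((X-seat)@B*1000).round(1))
# hole heights from top+wrist
for a,k in(((333,196),7),((375.5,183.7),6)):
    c0,d=rays('top',[a]);c1,e=rays('wrist',[px[k]],P);print('tri',tri((c0,d[0]),(c1,e[0])).round(4))
for a,k in(((346.3,264.2),7),((318.6,291.6),6)):
    c0,d=rays('scene',[a]);c1,e=rays('wrist',[px[k]],P);print('triS',tri((c0,d[0]),(c1,e[0])).round(4))
for a,k in(((296.5,194),1),((386.5,162),0)):
    c0,d=rays('top',[a]);c1,e=rays('wrist',[px[k]],P);print('triC',tri((c0,d[0]),(c1,e[0])).round(4))
E
```

```text
[[ 0.6827 -0.096   0.072 ]
 [ 0.6146  0.1052  0.072 ]
 [ 0.5513 -0.132   0.054 ]
 [ 0.5071  0.0316  0.054 ]
 [ 0.6211  0.0635  0.067 ]
 [ 0.6655 -0.1006  0.067 ]
 [ 0.6334 -0.0729  0.0645]
 [ 0.6076  0.0225  0.0645]]
len 0.21232147760481193 yaw 18.702441451896593
seat [ 0.59085045 -0.01496122  0.05      ]
[[  61.  -106.2   22. ]
 [  61.   106.2   22. ]
 [ -75.   -98.1    4. ]
 [ -64.4   71.     4. ]
 [  53.8   64.6   17. ]
 [  43.2 -105.    17. ]
 [  21.7  -68.5   14.5]
 [  27.8   30.1   14.5]]
tri [0.6039 0.0206 0.0733]
tri [ 0.6307 -0.0735  0.0702]
triS [0.6089 0.0231 0.0609]
triS [ 0.6349 -0.0734  0.061 ]
triC [0.6095 0.1008 0.081 ]
triC [ 0.6795 -0.098   0.0761]
```

The plate centre is about (-10.5, -17) mm from the seat, turned about -3.6°, which fits the text. The measured heights scatter around the expected 0.0645 m. I'll go to the -y side and push with two part-open fingers, so the push also squares the plate.

>>> {"api": "send_rows", "payload": {
  "targets": "-11 -136 0 90 105;-11 -136 0 90 105;-11 -136 0 90 105;-11 -136 0 90 105;-11 -136 0 90 105;-11 -136 0 90 105;-11 -136 0 90 105;-11 -136 0 90 105;-11 -136 0 90 105;-11 -136 60 90 105;-11 -136 120 90 105;-11 -136 160 90 105;-11 -136 185 90 105;-11 -136 185 90 105;-11 -136 185 90 105"
}}

```text
time: 3.9
ee_pos: [0.6244, -0.1446, 0.038]
tcp_rot: [179.9, 0.1, 108.6]
wrist_force: [0.3, -0.9, 0.3]
opening: 0.0503
grasp_force: 0.0
```

```bash
cat > b.py <<'E'
from h import *
S=np.array([.59085,-.01496,.05]);a=np.radians(18.7);B=np.array([[np.cos(a),-np.sin(a),0],[np.sin(a),np.cos(a),0],[0,0,1]])
if __name__=='__main__':
    o=bot.get_obs();print(((o['ee_pos']-S)@B*1000).round(1),o['tcp_rot'].round(2) if hasattr(o['tcp_rot'],'round') else o['tcp_rot'],'F',(np.array(o['wrist_force'])@B).round(2),'op',o['opening'],'t',o['time'])
E
python3 b.py; python3 - <<'E'
from h import *
im=camera('wrist');np.save('P2.npy',wpose(bot.get_obs()));cv2.imwrite('pics/w2.png',im)
E
```

```text
[  -9.7 -133.5  -12. ] [1.7991e+02 6.0000e-02 1.0864e+02] F [-0.04 -0.92  0.34] op 0.05029546316127969 t 3.9
```

View pics/w2.png

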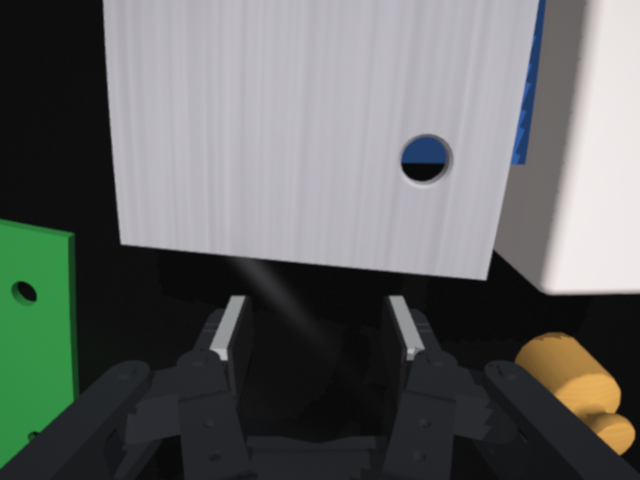

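The view shows the pad fronts at row 297 and the plate's -y edge from (120,244) to (487,279), clear of them. The hole at (426,158) still shows half blue and half black. I push towards +y.

>>> {"api": "send_rows", "payload": {
  "targets": "8 0 0 0 105;13 0 0 0 105;15 0 0 0 105;17 0 0 0 105;19 0 0 0 105;21 0 0 0 105;23 0 0 0 105;25 0 0 0 105;27 0 0 0 105;29 0 0 0 105;31 0 0 0 105;33 0 0 0 105;34 0 0 0 105;34 0 0 0 105"
}}

```text
time: 5.7
ee_pos: [0.6128, -0.1125, 0.0363]
tcp_rot: [-180.0, -0.0, 108.6]
wrist_force: [0.3, -1.0, 0.5]
opening: 0.0503
grasp_force: 0.6
```

```bash
python3 b.py; python3 - <<'E'
from h import *
im=camera('wrist');np.save('P3.npy',wpose(bot.get_obs()));cv2.imwrite('pics/w3.png',im)
E
```

```text
[-10.5 -99.4 -13.7] [-1.7999e+02 -1.0000e-02  1.0862e+02] F [-0.01 -1.02  0.48] op 0.05026899180316587 t 5.7
```

View pics/w3.png

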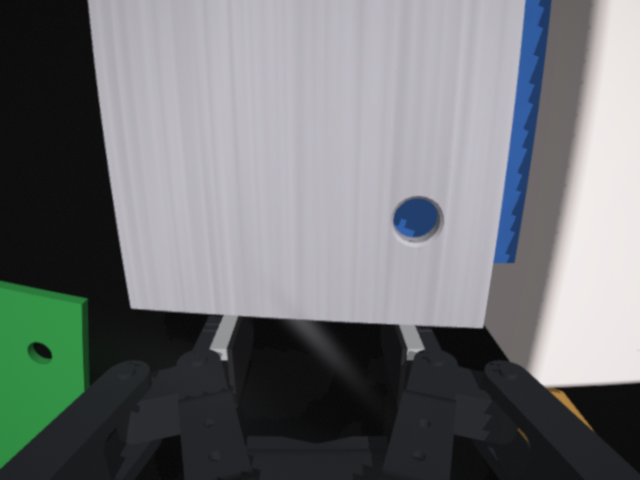

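The plate moved. Its hole is now at (417,219), the corners are at (130,309) and (485,327), and the deck corner (515,263) gives a reference at a known place.

```bash
python3 - <<'E'
from b import *
P=np.load('P3.npy')
for n,p,z in(('deck corner 60,-72',(515,263),.05),('hole',(417,219),.0645),('farcorner',(485,327),.067),('nearcorner',(130,309),.054)):
    print(n,((onz('wrist',[p],z,P)[0]-S)@B*1000).round(1))
Q=np.load('P2.npy');print(((onz('wrist',[(524,163)],.05,Q)[0]-S)@B*1000).round(1))
E
```

```text
deck corner 60,-72 [ 59.3 -72.5  -0. ]
hole [ 19.6 -52.1  14.5]
farcorner [ 43.9 -87.4  17. ]
nearcorner [-75.4 -88.    4. ]
[ 59.  -72.3   0. ]
```

The deck corner reads (59.3,-72.5) against (60,-72), so the calibration holds. The plate is now square (about 0.3°), y about -2.2 and x about -15.7. I push 2 mm more, back off, and swing round to the near edge.

>>> {"api": "send_rows", "payload": {
  "targets": "1 0 0 0 105;2.2 0 0 0 105;2.2 0 0 0 105;-8 0 0 0 105;-15 0 0 0 105;-15 0 -60 0 105;-15 0 -110 0 105;40 -50 -110 -10 105;99 -94 -110 -90 105;99 -94 -110 -90 105;99 -94 -110 -90 105;99 -94 -110 -90 105;99 -94 -110 -90 105;99 -94 -110 -90 105;99 -94 -110 -90 105;99 -94 -110 -90 105;99 -94 -50 -90 105;99 -94 -10 -90 105;99 -94 1 -90 105;99 -94 1 -90 105"
}}

```text
time: 8.25
ee_pos: [0.4924, -0.0489, 0.0358]
tcp_rot: [180.0, -0.0, -161.4]
wrist_force: [0.1, 0.4, -0.1]
opening: 0.0502
grasp_force: 0.0
```

```bash
python3 b.py; python3 - <<'E'
from h import *
im=camera('wrist');np.save('P4.npy',wpose(bot.get_obs()));cv2.imwrite('pics/w4.png',im)
cv2.imwrite('pics/t4.png',camera('top'))
E
```

```text
[-104.1   -0.6  -14.2] [ 179.99   -0.   -161.4 ] F [ 0.21  0.33 -0.07] op 0.05019213114002503 t 8.25
```

View pics/w4.png

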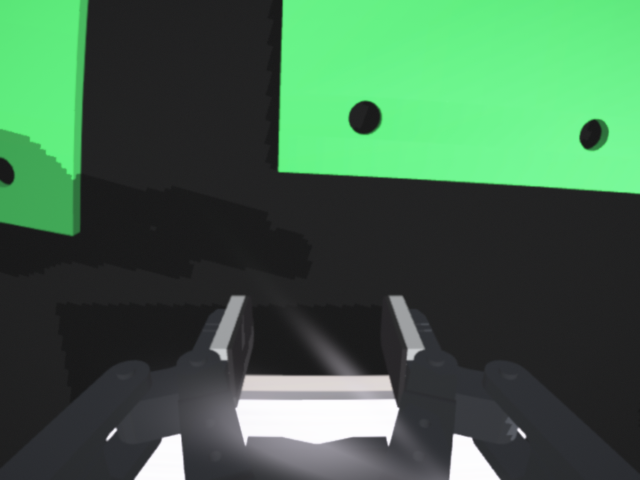

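The camera here looks back over the green plates, the nearest edge being at (280,172). The plate's near edge shows at row 376 between the fingers. I push towards +x.

>>> {"api": "send_rows", "payload": {
  "targets": "-8 0 0 0 105;-14 0 0 0 105;-16 0 0 0 105;-18 0 0 0 105;-20 0 0 0 105;-22 0 0 0 105;-24 0 0 0 105;-26 0 0 0 105;-27 0 0 0 105;-28 0 0 0 105;-29 0 0 0 105;-29 0 0 0 105"
}}

```text
time: 9.85
ee_pos: [0.5199, -0.0394, 0.0353]
tcp_rot: [180.0, 0.0, -161.4]
wrist_force: [0.2, 0.2, -0.1]
opening: 0.0499
grasp_force: 0.0
```

```bash
python3 b.py; python3 - <<'E'
from h import *
a=cv2.imread('pics/t4.png')[150:260,290:420];t=camera('top')[150:260,290:420];s=camera('scene')
cv2.imwrite('pics/s5.png',s)
s=s[225:335,265:395]
cv2.imwrite('pics/c5.png',np.hstack([cv2.resize(x,(400,338),interpolation=cv2.INTER_CUBIC) for x in(t,s)]))
E
```

```text
[-75.1  -0.4 -14.7] [ 1.8000e+02  2.0000e-02 -1.6139e+02] F [ 0.22  0.12 -0.15] op 0.04992844522434009 t 9.85
```

View pics/c5.png

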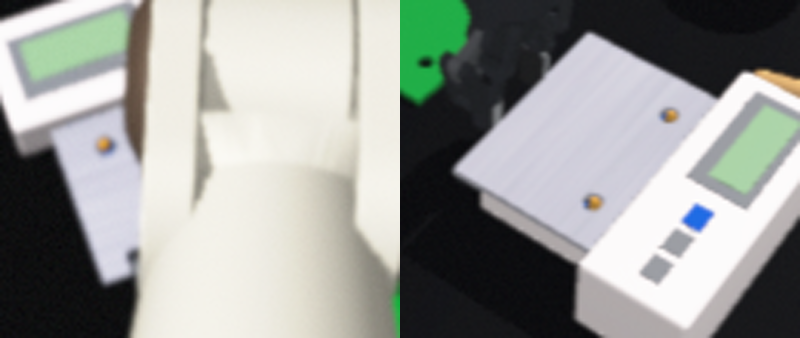

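Brass pins show in both holes, at (670,115) and (594,201) in the right crop, and the force is zero. I back off and check from above.

>>> {"api": "send_rows", "payload": {
  "targets": "10 0 0 0 105;20 0 0 0 105;30 0 0 0 105;30 0 -60 0 105;30 0 -120 0 105;0 0 -180 0 105;-25 0 -185 0 105;-50 0 -185 0 105;-50 0 -185 0 105;-50 0 -185 0 105"
}}

```text
time: 11.2
ee_pos: [0.5663, -0.0238, 0.2201]
tcp_rot: [180.0, -0.0, -161.4]
wrist_force: [0.6, -0.6, -0.2]
opening: 0.0502
grasp_force: 0.0
```

```bash
python3 b.py; python3 - <<'E'
from h import *
im=camera('wrist');np.save('P6.npy',wpose(bot.get_obs()));cv2.imwrite('pics/w6.png',im)
cv2.imwrite('pics/w6c.png',cv2.resize(im[100:370,140:500],(800,600),interpolation=cv2.INTER_CUBIC))
E
```

```text
[-26.1  -0.5 170.1] [ 1.7999e+02 -5.0000e-02 -1.6140e+02] F [ 0.37 -0.79 -0.16] op 0.05015921158948508 t 11.2
```

View pics/w6c.png

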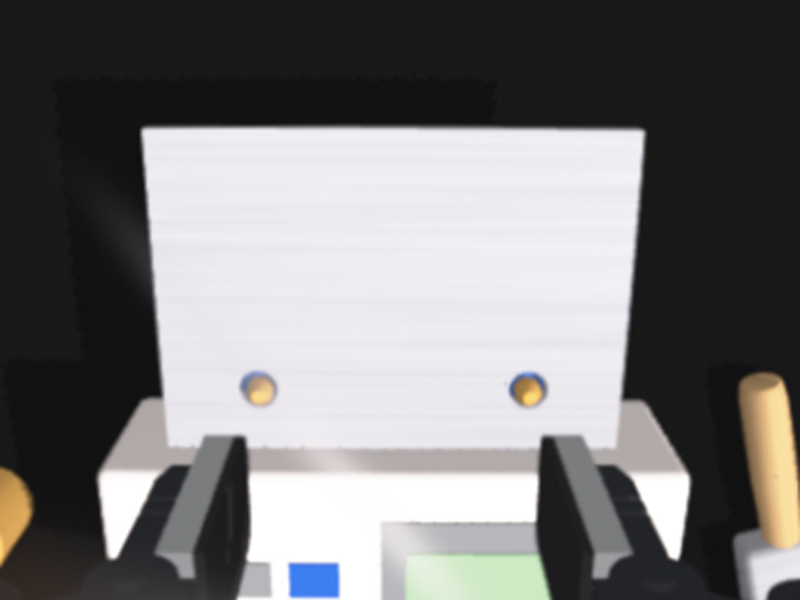

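The pins stand in both holes, at (260,388) and (528,389), and the plate looks square to the console. I'll check the plate's size if flat at z=0.056, where any tilt would show.

```bash
python3 - <<'E'
from b import *
P=np.load('P6.npy');k=800/360
c=lambda p:(np.array(p)/k+[140,100])
px=[c(p) for p in[(143,128),(644,130),(617,446),(168,446),(259,388),(528,388)]]
print(((onz('wrist',px,.056,P)-S)@B*1000).round(1))
for lift in(0,9):
  X=np.array([(-60,-85,6),(-60,85,6),(60,85,6+lift),(60,-85,6+lift),(36,-50,6),(36,50,6)])/1000@B.T+S
  print(((proj('wrist',X,P)-[140,100])*k).round(0).tolist())
E
```

```text
[[-63.  -84.8   6. ]
 [-61.9  84.9   6. ]
 [ 57.8  84.8   6. ]
 [ 57.4 -86.    6. ]
 [ 33.2 -49.9   6. ]
 [ 33.4  49.6   6. ]]
[[143.0, 137.0], [644.0, 136.0], [617.0, 451.0], [171.0, 452.0], [259.0, 395.0], [529.0, 394.0]]
[[143.0, 137.0], [644.0, 136.0], [622.0, 463.0], [166.0, 464.0], [259.0, 395.0], [529.0, 394.0]]
```

Width and depth fit a flat plate, but it sits about 2.4 mm short in x, close to the 2 mm hole clearance. It could be resting on a cone, so I give it one more gentle push to centre it.

>>> {"api": "send_rows", "payload": {
  "targets": "40 0 0 0 105;76 0 0 0 105;76 0 60 0 105;76 0 120 0 105;76 0 170 0 105;76 0 185 0 105;76 0 185 0 105;62 0 185 0 105;55 0 185 0 105;51 0 185 0 105;49 0 185 0 105;48 0 185 0 105;47 0 185 0 105;46 0 185 0 105;46 0 185 0 105"
}}

```text
time: 13.12
ee_pos: [0.5234, -0.0383, 0.0353]
tcp_rot: [180.0, -0.0, -161.4]
wrist_force: [-4.6, -1.7, 2.5]
opening: 0.0501
grasp_force: 1.9
```

```bash
python3 b.py
```

```text
[-71.4  -0.4 -14.7] [ 1.8000e+02 -1.0000e-02 -1.6139e+02] F [-4.91 -0.17  2.48] op 0.05008584971067558 t 13.125
```

>>> {"api": "send_rows", "payload": {
  "targets": "10 0 0 0 105;20 0 0 0 105;30 0 0 0 105;30 0 -60 0 105;30 0 -120 0 105;0 0 -180 0 105;-25 0 -185 0 105;-46 0 -185 0 105;-46 0 -185 0 105;-46 0 -185 0 105"
}}

```text
time: 14.38
ee_pos: [0.5662, -0.0238, 0.2201]
tcp_rot: [180.0, -0.0, -161.4]
wrist_force: [-0.5, 0.4, -0.2]
opening: 0.0499
grasp_force: 0.0
```

```bash
python3 b.py; python3 - <<'E'
from h import *
im=camera('wrist');np.save('P7.npy',wpose(bot.get_obs()));cv2.imwrite('pics/w7.png',im)
cv2.imwrite('pics/w7c.png',cv2.resize(im[100:370,140:500],(800,600),interpolation=cv2.INTER_CUBIC))
E
```

```text
[-26.1  -0.5 170.1] [ 1.7999e+02 -4.0000e-02 -1.6139e+02] F [-0.32  0.49 -0.16] op 0.04993017775326437 t 14.375
```

View pics/w7c.png

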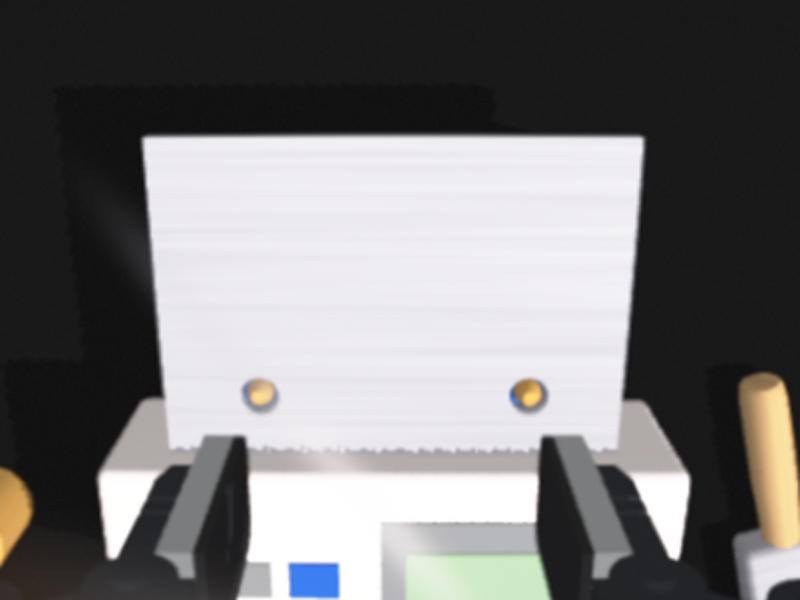

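Near corners at (143,136) and (644,137) now match the seated prediction. I'll check the flatness with a subpixel fit of the side edges.

```bash
cat > fit.py <<'E'
from b import *
from scipy.optimize import least_squares
def edges(f):
    g=cv2.GaussianBlur(cv2.cvtColor(cv2.imread(f),cv2.COLOR_BGR2GRAY),(3,3),0).astype(float)
    def cross(l,sgn): # half-level crossing
        i=np.argmax(sgn*np.diff(l));w=l[max(i-4,0):i+6];h=(w.min()+w.max())/2;j=np.where((w[:-1]-h)*(w[1:]-h)<=0)[0][0];return max(i-4,0)+j+(h-w[j])/(w[j+1]-w[j])
    Lf=[(190+cross(g[v,190:235],1),v) for v in range(170,275,3)]
    Rt=[(405+cross(g[v,405:445],-1),v) for v in range(170,275,3)]
    Nr=[(u,145+cross(g[145:175,u],1)) for u in range(220,420,5)]
    return map(np.array,(Lf,Rt,Nr))
def fit(f,P):
    E=list(edges(f))
    def pose(p):
        x,y,yw,t,z=p;M=R.from_euler('ZY',[yw,-t]).as_matrix()
        C=np.array([(-60,-85,6),(60,-85,6),(-60,85,6),(60,85,6)])/1000
        X=C@M.T+[x/1000,y/1000,z/1000];return proj('wrist',X@B.T+S,P)
    def res(p):
        c=pose(p);o=[]
        for e,(a,b) in zip(E,((0,1),(2,3),(0,2))):
            d=c[b]-c[a];n=np.array([-d[1],d[0]])/np.linalg.norm(d);o.append((e-c[a])@n)
        return np.concatenate(o)
    for z0 in(None,):
        g=lambda q:res([q[0],q[1],q[2],q[3],60*q[3]*1000/1000*0+q[3]*50]) # hinge on deck near edge
        s=least_squares(g,[0,0,0,0.02],loss='soft_l1',x_scale=[1,1,.01,.01]);print(f,s.x.round(3),'rms px',np.sqrt((s.fun**2).mean()).round(2))
fit('pics/w6.png',np.load('P6.npy'));fit('pics/w7.png',np.load('P7.npy'))
E
python3 fit.py
```

```text
pics/w6.png [-3.028 -0.734 -0.007  0.039] rms px 0.28
pics/w7.png [-0.333 -0.492 -0.003  0.042] rms px 0.28
```

Both fits give the same tilt of about 0.04, which looks like calibration bias. The first picture has a known tilt of 9/86 = 0.105, so I use it to calibrate the fit. I also check the edge rows in the scene camera numerically.

```bash
cat > cal.py <<'E'
import re
src=open('fit.py').read().split("fit('pics/w6")[0]
src=src.replace("190+cross(g[v,190:235],1),v) for v in range(170,275,3)","165+cross(g[v,165:200],1),v) for v in range(145,275,3)").replace("405+cross(g[v,405:445],-1),v) for v in range(170,275,3)","380+cross(g[v,380:425],-1),v) for v in range(155,285,3)").replace("145+cross(g[145:175,u],1)) for u in range(220,420,5)","120+cross(g[120:165,u],1)) for u in range(190,395,5)")
exec(src)
fit('pics/w1.png',np.load('P1.npy'))
# scene: vertical profile across the plate's -y side, before/after
for f in('s5','s8'):
    if f=='s8': cv2.imwrite('pics/s8.png',camera('scene'))
    im=cv2.imread(f'pics/{f}.png')
    for X in((-40,-85),(0,-85),(40,-85),(52,-85)):
        p0=proj('scene',np.array([[X[0],X[1],6],[X[0],X[1],15]])/1000@B.T+S);u=int(round(p0[0,0]))
        v=int(round(p0[0,1]));print(f,X,p0.round(1).tolist(),[im[w,u].tolist() for w in range(v-4,v+9)])
E
python3 cal.py
```

```text
pics/w1.png [-10.552 -17.111  -0.063   0.128] rms px 0.33
s5 (-40, -85) [[290.7, 283.8], [290.6, 281.3]] [[220, 207, 210], [218, 206, 208], [218, 206, 207], [218, 206, 207], [213, 201, 202], [176, 167, 167], [125, 118, 118], [104, 101, 102], [111, 111, 115], [113, 112, 117], [111, 111, 115], [108, 107, 111], [74, 73, 76]]
s5 (0, -85) [[305.6, 292.6], [305.6, 290.0]] [[220, 208, 210], [219, 207, 208], [218, 205, 207], [217, 205, 207], [212, 200, 202], [178, 168, 170], [145, 140, 142], [157, 155, 159], [167, 166, 172], [167, 167, 174], [167, 167, 173], [159, 158, 164], [105, 104, 108]]
s5 (40, -85) [[321.0, 301.7], [321.1, 299.1]] [[216, 204, 206], [215, 204, 205], [214, 202, 202], [211, 200, 201], [206, 194, 196], [174, 164, 165], [143, 137, 139], [160, 158, 164], [167, 167, 173], [168, 168, 175], [167, 167, 174], [160, 160, 165], [102, 102, 105]]
s5 (52, -85) [[325.7, 304.4], [325.9, 301.9]] [[217, 205, 206], [217, 204, 206], [217, 204, 207], [217, 205, 207], [217, 205, 206], [211, 202, 202], [187, 182, 185], [217, 215, 220], [242, 242, 246], [249, 249, 251], [250, 250, 252], [248, 2
[... 395 characters left out ...]
 221, 223], [225, 215, 218], [178, 169, 170], [156, 149, 152], [175, 173, 179], [182, 181, 188], [182, 182, 189], [182, 182, 187], [173, 172, 179], [116, 115, 119]]
s8 (40, -85) [[321.0, 301.7], [321.1, 299.1]] [[230, 221, 223], [229, 221, 222], [229, 221, 222], [227, 220, 220], [215, 203, 203], [172, 162, 163], [159, 154, 157], [176, 174, 180], [183, 183, 189], [183, 183, 189], [183, 183, 189], [174, 174, 180], [113, 112, 116]]
s8 (52, -85) [[325.7, 304.4], [325.9, 301.9]] [[229, 221, 221], [229, 221, 221], [229, 221, 222], [229, 221, 222], [228, 220, 221], [221, 210, 212], [194, 188, 191], [230, 230, 234], [249, 249, 251], [253, 253, 254], [253, 253, 254], [253, 253, 254], [245, 245, 248]]
```

In the scene view the plate's side edge follows the flat prediction to within 0.3 px from near to far, with no gap above the housing. The wrist fit reads too high a tilt on the known case as well. So the plate is flat, centred to about 0.5 mm, and the arm is clear. I hand in.

```bash
python3 -c "
from workcell import ticket
print(ticket.job_done())"
```

```text
the job is handed in; nothing more can be done
None
```

The plate is seated over both pins and, by the camera measurements, lies flat within about 1 mm of the seat. I handed the job in at about 14 s of arm time, with the arm clear and the bowl, jar, weight and brush untouched, but the hand-in returned no verdict.

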